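# Slide the casting tray under the low curing lamp and switch it on

### The job

Push the shallow casting tray across the table top into the open side of the low curing lamp, between its two side cheeks, until it sits straight and fully home against the back stop; do not grasp it, lift it or tip it. Only when it is home, press the button on top of the lamp with a fingertip and let go. Leave the jar, the bottle and the tape roll where they stand.

Things in the scene. Friction and masses are not known exactly. Their poses are not given: they have to be found in the camera images.
- tray: Loose shallow tray flat on the table: aluminium rim, dark mould with two pale round castings, filled almost flush, so it acts as a block 135 mm long (own x), 90 mm wide (own y), 20 mm high; 0.25 to 0.5 kg. Origin: centre of its underside. It is the same either way round (a half turn changes nothing).
- lamp: Fixed low bridge, lamp housing 104 mm deep (own x), 152 wide (own y), underside 26 mm and flat top 46 mm above the table, on two cheeks 116 mm apart inside, with round noses reaching 58 mm before the origin. The tray slides on the table in at the open own -x side, along own +x, long side along x, to a back stop whose face is at own x = +42 mm. Origin: centre of footprint, table height.
- lamp_home (a point): Point on the table where the tray's origin lies when the tray is home against the back stop, 25.5 mm before the lamp's origin along its own -x; axes as the lamp's. Home, the tray's rear end (67.5 mm before this point) still stands out 41 mm in front of the housing, so the fingers need not go under it.
- lamp_button_top (a point): Centre of the top face of the round grey push button, 26 mm across, in a black housing on the lamp's top, 22 mm behind the lamp's origin along its own +x.
- lamp_button (a joint): Travel of the button: 0 = up, 0.006 m = fully down. A spring returns it; fully down takes 5 N. It counts as pressed beyond 0.004 m.
- gravel_jar: Loose screw jar with pale lid, 58 mm across, 75 mm high; stays where it is. Origin: centre of its underside.
- tint_bottle: Loose small white bottle with blue cap, 46 mm across, 74 mm high; stays where it is. Origin: centre of its underside.
- tape_roll: Loose roll of brown packing tape lying flat, 75 mm across, 45 mm high; stays where it is. Origin: centre of its underside.

How it is judged (in metres and radians):
On the way, in this order (a step that is already met when the one before it is completed fails the run):
1. the tray is under the lamp, straight and home against the back stop (x of tray in the frame of lamp_home between -0.005 and 0.005 m and y of tray in the frame of lamp_home between -0.014 and 0.014 m and angle between the x axis of tray and the x axis of lamp_home, either way round below 0.1 rad and height (world z) of tray below 0.004 m), for 0.2 s.
2. with the tray home, the button is pressed (all of step 1 and value of joint lamp_button above 0.004 m and contact force between the fingers and lamp above 0.5 N), for 0.05 s.
At the end, for the whole second after the job is handed in: The tray lies flat under the lamp, its origin no more than 5 mm short of lamp_home along the slide direction, within 14 mm of it sideways, its length within 0.1 rad of the slide direction, at rest; the button has been pressed beyond 4 mm after that and is up again (all of step 1 and linear speed of tray below 0.01 m/s and value of joint lamp_button below 0.002 m); the robot touches nothing.
It fails at once if the tray is lifted or tipped (underside centre more than 6 mm up, or tilted more than 0.1 rad) (height (world z) of tray above 0.006 m or angle between tray's own z axis and vertical above 0.1 rad).
It fails at once if the button is pressed while the tray is not home (not (x of tray in the frame of lamp_home between -0.005 and 0.005 m and y of tray in the frame of lamp_home between -0.014 and 0.014 m and angle between the x axis of tray and the x axis of lamp_home, either way round below 0.1 rad and height (world z) of tray below 0.004 m) and value of joint lamp_button above 0.003 m).
It fails at once if the jar, the bottle or the tape roll is moved more than 20 mm (distance of any of gravel_jar, tint_bottle, tape_roll from where it was at the start of the episode above 0.02 m).
It also fails if it takes over 72 s, if anything falls off the work surface, if the arm or the gripper's body presses on something with over 40 N, if the wrist force passes 120 N, or if a joint passes its speed limit or range.

### The arm

A 6-joint arm with a two-finger parallel gripper is mounted at the origin on the work surface; the furniture and walls round the work are solid. World frame = base frame: x ahead of the robot, y to its left, z up, the work surface at z = 0. Lengths are in m, angles in degrees, forces in N, time in s.
With the tool pointing down it reaches from about 0.325 to 0.775 m from the base axis. Payload 5.5 kg.
Tool frame: the origin (TCP) lies at the centre of the arm's flange, where the gripper is bolted on; the fingertips stand 182 mm ahead of it and the grasp point (between the pads) lies 163 mm ahead of it; z points along the fingers, y is the line along which they close (so a half turn about z gives the same grasp; the last joint's range is limited). The gripper opens to 88 mm and grips with 3 to 60 N. Pads are 20 mm wide; open, the fingers measure 115 mm over their backs; the gripper's body (75 mm by 178 mm) begins 61 mm behind the grasp point.
Start: joints at [70.72, 5.22, 70.514, -0, 104.267, -3.249], TCP at [0.166, 0.577, 0.405] pointing down, gripper open.
Joint ranges: [-164.24, 164.24], [-49.07, 125.15], [9.68, 141.18], [-86.29, 266.29], [3.28, 154.24], [-151.56, 151.56]. Speed limits (degrees/s): [147.25, 147.25, 172.46, 180, 180, 180].

### API

Orientations are given as [roll, pitch, yaw] about the fixed x, y, z axes, in that order (R = Rz(yaw) Ry(pitch) Rx(roll)).
In Python, from station import r gives the robot as it stands. The module is installed in compiled form; this text tells all that it offers. Calls block until the motion is done:
- r.reach(position, orientation): joint-space move of the TCP to a pose.
- r.servo_line(position, rotation=None, speed=0.15): straight line of the TCP; rotation=None keeps the orientation; speed is the mean speed in m/s.
- r.move_joints(angles): joint-space move.
- r.let_go() and r.grab(squeeze=None): open the fingers fully, or close them until they stop; squeeze is the grip in N (None keeps the last).
- r.wait(seconds).
- r.inverse_kinematics(position, orientation): joint angles nearest the present ones, or None.
- r.sense(): the state.
- r.snapshot(name): name is "side" or "top" or "wrist"; returns a dict with "frame" (420x560x3 uint8, red, green, blue), "fx", "fy", "cx", "cy" (pixels), "R" (3x3) and "t" (3): a world point X has camera coordinates R X + t. Camera axes: x right, y down, z forward; pixel columns grow to the right and rows downward; lengths in m; the calibration is good to about 2 mm. A picture is of the moment at which its call begins. There is no depth.
A pose or a line that the arm cannot do raises r.IKError and nothing moves.
- r.hand_in(): hands the job in; it is judged then, once.
The state is a dict: "clock": time; "joints": joint angles; "joint_vel": joint speeds; "joint_torque": joint torques, N m; "tcp_pos": TCP position; "orientation": TCP orientation; "contact_force": force on the tool from outside, world axes, zero at the start; "torque": the same for the moment, N m; "opening": finger opening in m; "gripper_force": force on a finger pad.
Only numpy, scipy, OpenCV 4.12 (cv2) and the standard library are available. Lean on these libraries where they do the work, as an engineer would, in place of code of your own. Each camera call takes 0.05 s, during which the arm holds its last target. There are 200 camera calls.

## Working session

There is one attempt and no reset: what is moved stays moved. The work goes in short steps, each a Python script; the robot and the scene stay as the last script left them, time stands still between calls to the robot, and variables do not carry over. Pictures are saved under pics/ and viewed, at most 10 in all, crops included, and the job is handed in when it is done.

```bash
mkdir -p pics; cat > h.py <<'E'
import numpy as np, cv2
from station import r
def snap(n,f=None):
    s=r.snapshot(n)
    if f: cv2.imwrite('pics/'+f,s['frame'][:,:,::-1])
    return s
def ray(s,u,v,z):
    R=np.array(s['R']);t=np.array(s['t']);c=-R.T@t
    d=R.T@np.array([(u-s['cx'])/s['fx'],(v-s['cy'])/s['fy'],1])
    return c+d*(z-c[2])/d[2]
def proj(s,X):
    p=np.array(s['R'])@np.array(X)+np.array(s['t']);return [s['fx']*p[0]/p[2]+s['cx'],s['fy']*p[1]/p[2]+s['cy']]
E
python3 - <<'E'
from h import *
for n in('top','side'):
    s=snap(n,n+'0.png');print(n,-np.array(s['R']).T@np.array(s['t']))
E
```

```text
top [ 0.30469918 -0.04597236  1.12823223]
side [ 1.34179464 -0.17792811  1.0309421 ]
```

View pics/top0.png

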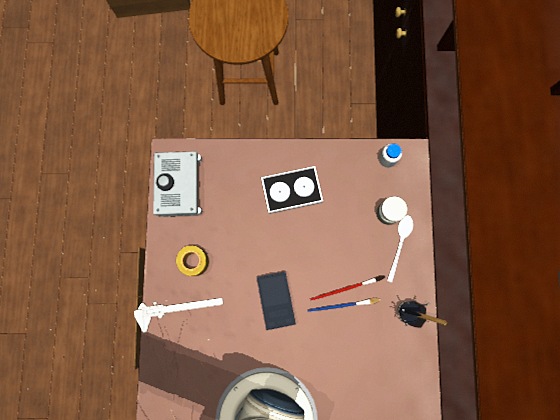

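View pics/side0.png

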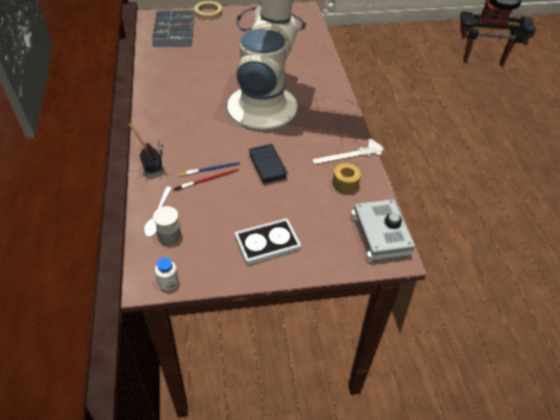

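The top view shows the lamp at about (177,183) with its open side facing right and its noses at (199,157) and (199,210). The tray is at (292,189), slightly rotated. The tape is at (192,260), the jar at (393,210) and the bottle at (392,154). In the side view the button is at about (394,220). Next I'll measure these.

```bash
cat > m.py <<'E'
from h import *
def rect(s,mask,z):
    cs,_=cv2.findContours(mask.astype(np.uint8),cv2.RETR_EXTERNAL,cv2.CHAIN_APPROX_NONE)
    c=max(cs,key=cv2.contourArea)[:,0]
    P=np.array([ray(s,u,v,z)[:2] for u,v in c],np.float32)*1000
    return cv2.minAreaRect(P), c.min(0), c.max(0)
def roi(m,x0,y0,x1,y1):
    o=np.zeros_like(m);o[y0:y1,x0:x1]=m[y0:y1,x0:x1];return o
def tablemask(s):
    f=s['frame'].astype(int); return (f[:,:,0]-f[:,:,2])<25   # table is reddish
def tray(s,box): return rect(s,roi(tablemask(s),*box),0.02)
E
python3 - <<'E'
from m import *
s=r.snapshot('top')
print(proj(s,[.166,.577,.4]),s['frame'][230,240],s['frame'][180,190],s['frame'][0:1].shape)
print('tray',tray(s,(245,150,340,225)))
print('lamp',rect(s,roi(tablemask(s),152,140,215,225),.046))
for n,p,z in(('btn',(165,182),.055),('nose',(199,157),.02),('nose',(199,210),.02),('tape',(192,260),.045),('jar',(394,209),.075),('bot',(393,151),.074)):print(n,ray(s,*p,z))
t=r.snapshot('side')
print('side proj of tcp',proj(t,[.166,.577,.4]))
k=cv2.resize(s['frame'][135:285,140:340,::-1],(800,600),interpolation=cv2.INTER_CUBIC);cv2.imwrite('pics/c.png',k)
E
```

```text
[np.float64(-123.46207543130384), np.float64(373.6049709926033)] [190 144 122] [222 229 225] (1, 560, 3)
tray (((532.4557495117188, -55.77183532714844), (91.7148666381836, 135.7046356201172), 12.3472261428833), array([261, 166], dtype=int32), array([322, 212], dtype=int32))
lamp (((540.5243530273438, 217.21568298339844), (157.51040649414062, 116.17039489746094), 2.9161932468414307), array([153, 151], dtype=int32), array([202, 216], dtype=int32))
btn [0.54137919 0.24434949 0.055     ]
nose [0.61242273 0.17265309 0.02      ]
nose [0.4801779  0.16785787 0.02      ]
tape [0.35863516 0.17508021 0.045     ]
jar [ 0.47595002 -0.28869055  0.075     ]
bot [ 0.61301859 -0.29115575  0.074     ]
side proj of tcp [np.float64(505.01330756232244), np.float64(-0.3719681335782923)]
```

View pics/c.png

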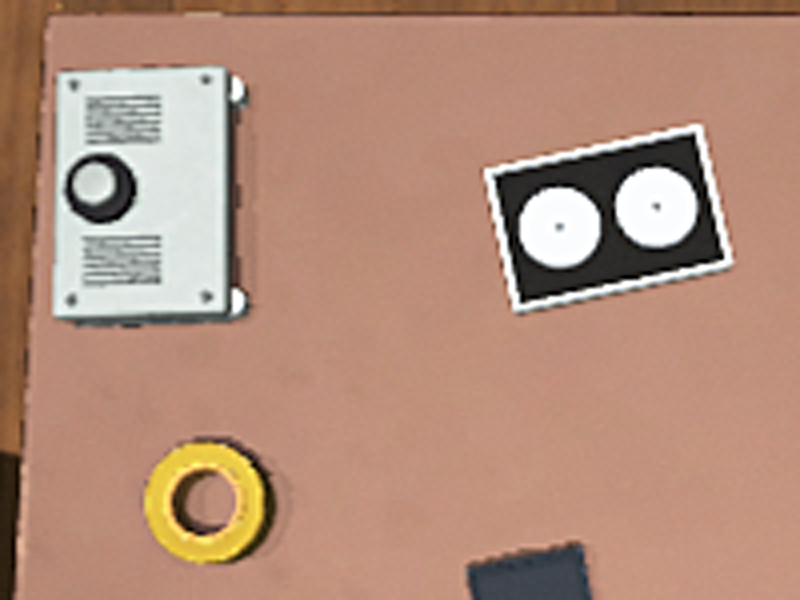

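The crop shows the lamp's top corners at crop pixels (57,72), (225,68), (230,315) and (55,318), and the button at (95,184). The tray is yawed about 10° from the slide direction. First step: square and centre the tray by pushing on its long side with the open fingers.

```bash
python3 - <<'E'
from m import *
s=r.snapshot('top')
C=np.array([ray(s,140+(u+.5)/4-.5,135+(v+.5)/4-.5,.046)[:2] for u,v in((57,72),(225,68),(230,315),(55,318))])
print(C, np.linalg.norm(np.roll(C,-1,0)-C,axis=1))
e=(C[0]-C[1])+(C[3]-C[2]); f=(C[3]-C[0])+(C[2]-C[1])
print('ctr',C.mean(0),'yaw',np.degrees(np.arctan2(e[1],e[0])),np.degrees(np.arctan2(f[1],f[0]))-90)
for y in(2,92,-88):
  for p in ([.43,-.056,.25],[.53,-.2,.25],[.53,.06,.19]): print(y,p,r.inverse_kinematics(p,[180,0,y]))
E
```

```text
[[0.61583217 0.27731155]
 [0.61856606 0.17557381]
 [0.46798304 0.16698573]
 [0.46567179 0.27061279]] [0.10177446 0.15082773 0.10365283 0.15030972]
ctr [0.54201327 0.22262097] yaw 91.40728449551237 -267.0901502501072
2 [0.43, -0.056, 0.25] [-1.19170579e+01 -1.99865780e+01  1.09281023e+02 -2.54444375e-14
  9.07055550e+01  7.60829421e+01]
2 [0.53, -0.2, 0.25] [-2.41153702e+01  1.51576190e+00  9.00707458e+01 -2.54444375e-14
  8.84134923e+01  6.38846298e+01]
2 [0.53, 0.06, 0.19] [ 2.80408920e+00 -1.18377809e+00  9.90448690e+01 -2.54444375e-14
  8.21389091e+01  9.08040892e+01]
92 [0.43, -0.056, 0.25] [-11.91705793 -19.98657804 109.28102303   0.          90.705555
 -13.91705793]
92 [0.53, -0.2, 0.25] [-24.11537018   1.5157619   90.07074578   0.          88.41349232
 -26.11537018]
92 [0.53, 0.06, 0.19] [ 2.80408920e+00 -1.18377809e+00  9.90448690e+01 -2.54444375e-14
  8.21389091e+01  8.04089204e-01]
-88 [0.43, -0.056, 0.25] None
-88 [0.53, -0.2, 0.25] None
-88 [0.53, 0.06, 0.19] None
```

```bash
cat >> h.py <<'E'
YAW=92.2;L=np.array([.542,.2226])
ex=np.array([np.cos(np.radians(YAW)),np.sin(np.radians(YAW))]);ey=np.array([-ex[1],ex[0]])
W=lambda a,b,z:[*(L+a*ex+b*ey),z]      # lamp frame -> world
def lf(p): d=np.array(p[:2])-L; return d@ex,d@ey
E
cat >> m.py <<'E'
def report(name='top',box=(205,140,345,235),f=None):
    s=snap(name,f); (c,wh,a),_,_=tray(s,box)
    P=cv2.boxPoints((c,wh,a)); e=P[1]-P[0];g=P[2]-P[1]; e=e if np.hypot(*e)>np.hypot(*g) else g
    ang=(np.degrees(np.arctan2(e[1],e[0]))-YAW+90)%180-90
    x,y=lf(np.array(c)/1000);print('tray lamp-frame x %.1f y %.1f ang %.1f'%(x*1e3,y*1e3,ang),wh);return x,y,ang
E
python3 - <<'E'
from m import *
x,y,a=report()
r.let_go()
b0=.115; 
r.reach(W(x,b0,.3),[180,0,YAW-90]); r.servo_line(W(x,b0,.19))
print(r.sense()['contact_force'])
r.servo_line(W(x,.055,.19),speed=.05)
print(r.sense()['contact_force'],r.sense()['clock'])
r.servo_line(W(x,.10,.19),speed=.15)
r.servo_line(W(x,.10,.26),speed=.2)
r.reach(W(-.42,0,.3),[180,0,YAW])
report(f='t1.png');print(r.sense()['clock'])
E
```

```text
tray lamp-frame x -277.8 y 20.3 ang 10.2 (91.58727264404297, 135.70919799804688)
[-0.39167735 -0.90351904 -0.06818061]
[-0.81581028  0.01497324 -0.20485952] 5.2333
tray lamp-frame x -310.9 y 12.9 ang 86.9 (188.13267517089844, 233.99888610839844)
7.7833
```

View pics/t1.png

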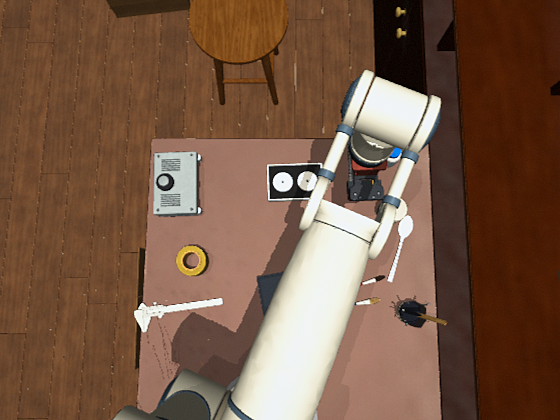

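The tray now looks straight, with its left edge at column 268, rows 164 to 200. Next I close the fingers, push from the rear to just before the mouth, and check again.

```bash
python3 - <<'E'
from m import *
s=r.snapshot('top'); print('front edge',np.array([lf(ray(s,268,v,.02)) for v in(164,182,200)]).round(4))
r.grab(10)
r.servo_line(W(-.39,0,.19),speed=.15)
r.servo_line(W(-.33,0,.19),speed=.1)
r.servo_line(W(-.2225,0,.19),speed=.06)
print(r.sense()['contact_force'],r.sense()['clock'])
a=r.snapshot('top')['frame'];b=r.snapshot('side')['frame']
k=np.hstack([cv2.resize(a[130:280,140:340],(400,300)),cv2.resize(b[180:300,230:430],(400,300))])
cv2.imwrite('pics/t2.png',k[:,:,::-1])
E
```

```text
front edge [[-0.2222 -0.0446]
 [-0.221   0.0005]
 [-0.2198  0.045 ]]
[ 0.48070585 -1.13192413 -0.34222928] 12.775
```

View pics/t2.png

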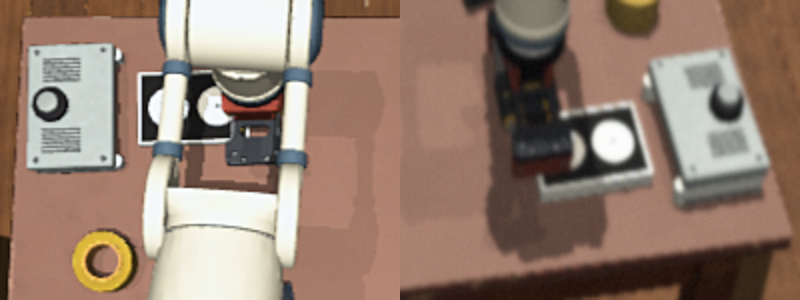

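```bash
python3 - <<'E'
from m import *
s=r.snapshot('top'); f=s['frame'].astype(int); m=tablemask(s)
pts=[]
for v in range(168,203,2):
    row=np.where(m[v,203:222])[0]; pts.append((203+row[0],v)) if len(row) else 0
P=np.array([lf(ray(s,u-.5,v,.02)) for u,v in pts]); print(pts); k=np.polyfit(P[:,1],P[:,0],1); print('front',P[:,0].mean(),'ang',-np.degrees(np.arctan(k[0])))
for u in(212,216,220):
    c=np.where(m[155:215,u])[0]+155; print(u,c[0],c[-1],[lf(ray(s,u,v,.02))[1].round(4) for v in(c[0]-.5,c[-1]+.5)])
E
```

```text
[(np.int64(209), 168), (np.int64(209), 170), (np.int64(209), 172), (np.int64(209), 174), (np.int64(209), 176), (np.int64(209), 178), (np.int64(209), 180), (np.int64(209), 182), (np.int64(209), 184), (np.int64(209), 186), (np.int64(209), 188), (np.int64(209), 190), (np.int64(209), 192), (np.int64(209), 194), (np.int64(209), 196), (np.int64(209), 198), (np.int64(209), 200), (np.int64(209), 202)]
front -0.07569589685483076 ang -0.3187681638860382
212 166 202 [np.float64(-0.0457), np.float64(0.0465)]
216 166 214 [np.float64(-0.0454), np.float64(0.0763)]
220 166 214 [np.float64(-0.045), np.float64(0.0766)]
```

Straight and centred, so I push it home and watch for the force rise at the stop.

```bash
python3 - <<'E'
from m import *
r.servo_line(W(-.113,0,.19),speed=.06)
a=-.113
while a<-.092:
    F=-np.array(r.sense()['contact_force'])[:2]@ex
    print(round(a,4),F.round(2),end='; ')
    if F>12: break
    a+=.001; r.servo_line(W(a,0,.19),speed=.02)
r.wait(.3)
print(lf(r.sense()['tcp_pos']),r.sense()['contact_force'],r.sense()['clock'])
r.servo_line(W(-.16,0,.19),speed=.1)
r.servo_line(W(-.2,0,.3),speed=.2)
a=snap('top');b=snap('side')
k=np.hstack([cv2.resize(a['frame'][130:280,140:340],(400,300)),cv2.resize(b['frame'][180:300,230:430],(400,300))])
cv2.imwrite('pics/t3.png',k[:,:,::-1])
E
```

```text
-0.113 2.76; -0.112 4.4; -0.111 3.99; -0.11 3.58; -0.109 3.67; -0.108 4.29; -0.107 4.45; -0.106 3.8; -0.105 3.65; -0.104 3.65; -0.103 6.97; -0.102 9.87; -0.101 13.91; (np.float64(-0.10279948503779154), np.float64(-0.00012301667498024728)) [  1.03286202 -13.0781329    4.72716099] 18.2
```

View pics/t3.png

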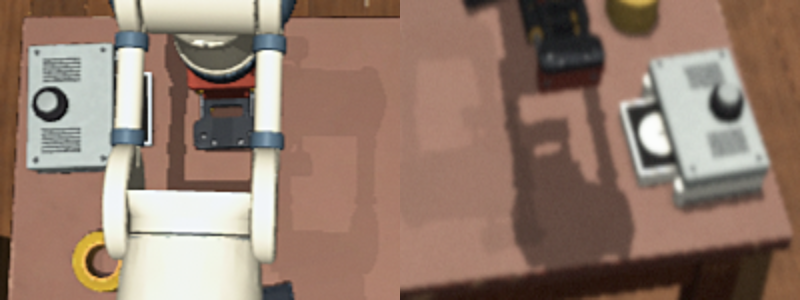

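The force rose at the stop exactly where home was expected (tool at -0.103). The side view shows the tray straight under the lamp. Its button is at about (394.5,220.5) and in the top view at about (163.5,181).

```bash
python3 - <<'E'
from m import *
from scipy.optimize import least_squares
a=r.snapshot('top');b=r.snapshot('side')
def pale(s,x0,y0,x1,y1):   # grey disc inside the dark housing
    f=cv2.cvtColor(s['frame'],cv2.COLOR_RGB2GRAY)[y0:y1,x0:x1]
    d=cv2.morphologyEx((f<70).astype(np.uint8),cv2.MORPH_OPEN,np.ones((2,2)))
    cs,_=cv2.findContours(d,cv2.RETR_EXTERNAL,cv2.CHAIN_APPROX_NONE);c=max(cs,key=cv2.contourArea)
    h=np.zeros_like(f);cv2.drawContours(h,[cv2.convexHull(c)],-1,1,-1)
    g=(h>0)&(f>75); g=cv2.morphologyEx(g.astype(np.uint8),cv2.MORPH_OPEN,np.ones((3,3)))
    v,u=np.nonzero(g);return u.mean()+x0,v.mean()+y0,len(u)
p=pale(a,152,168,178,196);q=pale(b,378,200,412,236);print(p,q)
for z in(.055,.06,.065,.07):print(z,lf(ray(a,*p[:2],z)),lf(ray(b,*q[:2],z)))
E
```

```text
(np.float64(164.15942028985506), np.float64(180.97101449275362), 69) (np.float64(nan), np.float64(nan), 0)
0.055 (np.float64(0.023782942193684282), np.float64(-0.0027803761181808676)) (np.float64(nan), np.float64(nan))
0.06 (np.float64(0.02246427194804889), np.float64(-0.0016146629536191572)) (np.float64(nan), np.float64(nan))
0.065 (np.float64(0.0211456017024135), np.float64(-0.0004489497890574465)) (np.float64(nan), np.float64(nan))
0.07 (np.float64(0.019826931456778104), np.float64(0.0007167633755041531)) (np.float64(nan), np.float64(nan))<stdin>:10: RuntimeWarning: Mean of empty slice.
  ret = ret.dtype.type(ret / rcount)
```

```bash
python3 - <<'E'
from m import *
r.reach(W(.022,-.001,.32),[180,0,YAW])
r.servo_line(W(.022,-.001,.262),speed=.15); r.wait(.2)
f0=r.sense()['contact_force'][2]; z=.262
while z>.232:
    z-=.001; r.servo_line(W(.022,-.001,z),speed=.02)
    F=r.sense()['contact_force'][2]-f0; print(round(z,4),round(F,2),end='; ')
    if F>9: break
r.wait(.2);s=r.sense();print(s['tcp_pos'],s['contact_force'],s['clock'])
r.servo_line(W(.022,-.001,.33),speed=.12)
r.reach(W(-.30,0,.35),[180,0,YAW]);r.wait(.3)
a=snap('top');b=snap('side');print(r.sense()['clock'])
print('rear edge expected px',proj(a,W(-.093,0,.02)))
k=np.hstack([cv2.resize(a['frame'][130:280,140:340],(400,300)),cv2.resize(b['frame'][180:300,230:430],(400,300))])
cv2.imwrite('pics/t4.png',k[:,:,::-1])
E
```

```text
0.261 -0.97; 0.26 0.46; 0.259 -0.63; 0.258 0.7; 0.257 0.4; 0.256 -0.17; 0.255 -0.86; 0.254 -0.92; 0.253 -0.2; 0.252 0.39; 0.251 -0.61; 0.25 1.17; 0.249 1.89; 0.248 2.58; 0.247 3.02; 0.246 3.33; 0.245 5.23; 0.244 5.82; 0.243 8.9; 0.242 13.22; [0.54211951 0.24460302 0.24421685] [-2.99216219 -1.7842733  13.0937196 ] 26.7
29.2083
rear edge expected px [np.float64(215.56908741791906), np.float64(183.59610243185824)]
```

View pics/t4.png

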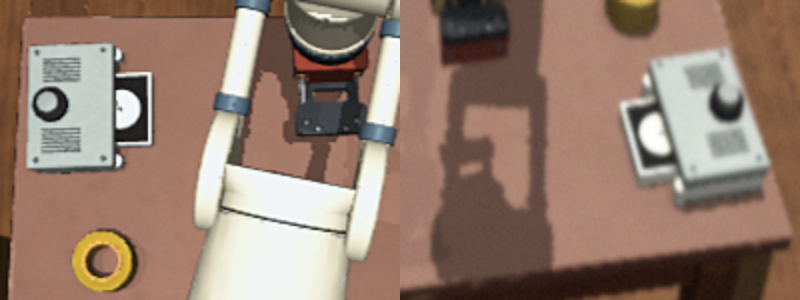

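The tray's rear edge is at crop column 153, which is px 216.5 against 215.6 expected, so it is straight and home. The button bottomed out at 13 N after about 6 mm of travel, and the arm is clear.

```bash
python3 -c "
from h import *
print(r.hand_in())"
```

```text
the job is handed in; nothing more can be done
None
```

The job is handed in, with no verdict returned: the camera and push force show the tray straight and home, the button was then pressed to its stop and released, and the jar, bottle and tape roll were never touched.

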